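Snap the lid onto a biscuit tin with the hand press

ROBOT

A 6-joint arm with a two-finger parallel gripper is mounted at the origin on the work surface; the furniture and walls round the work are solid. World frame = base frame: x ahead of the robot, y to its left, z up, the work surface at z = 0. Lengths are in m, angles in rad, forces in N, time in s.
With the tool pointing down it reaches from about 0.35 to 0.975 m from the base axis. Payload 4.9 kg.
Tool frame: the origin (TCP) lies where the fingers leave the gripper's body, on its centre line; the fingertips stand 73 mm ahead of it and the grasp point (between the pads) lies 54 mm ahead of it; z points along the fingers, y is the direction in which the jaws open and shut (so a half turn about z gives the same grasp; the last joint's range is limited). The gripper opens to 85 mm and grips with 20 to 120 N. Pads are 22 mm wide; open, the fingers measure 114 mm over their backs; the gripper's body (76 mm by 85 mm) begins 54 mm behind the grasp point. The pads swing forward as they close: fully open they stand 13 mm farther back than shut.
Start: joints at [-1.41, 0.053, 1.613, -0, 1.476, -0.119], TCP at [0.173, -0.601, 0.304] pointing down, gripper open.
Joint ranges: [-3.01, 3.01], [-1.01, 2.22], [0.06, 2.58], [-1.02, 4.17], [0.09, 2.62], [-3.14, 3.14]. Speed limits (rad/s): [2.57, 2.57, 3.14, 3.14, 3.14, 3.14].

INTERFACE

Orientations are given as a rotation vector (axis times angle).
In Python, from station import monitor, vision, workorder gives the robot as it stands.
- The arm moves only by the tool arm_command, never from a script. Its argument "rows" is text: rows parted by semicolons, each of 6 numbers parted by spaces: the shift along the world's x, y, z in mm, then the turn, a rotation vector about the world's x, y, z in degrees. In form: tx ty tz wx wy wz; .... A call has 1 to 12 rows; each row is the pose to reach, as a shift and turn from the pose measured when the call began; what a row does not reach only later rows make up. A row lasts 1/8 s, in which the tool goes at most 62.5 mm and 10.7 degrees, less where a joint would pass 70% of its speed; a pose out of reach is approached as far as the arm can. A call with a gripper value outside its range is refused whole. "jaw" is the opening, from 0 (shut) to 1 (fully open), set as the call begins (left out, the last holds). The fingers move at their own pace and stop on an object; "squeeze" is the grip in N (left out, the last holds). Time passes only in rows, so rows that repeat a pose let the fingers close. It gives the time, the measured TCP pose, the force and the opening at its end, in the units of the state.
- monitor.get_obs(): the state, without advancing time (a new reading comes with each control period).
- vision.get_image(name): name is "scene" or "top" or "wrist"; returns a dict with "frame" (384x512x3 uint8, red, green, blue), "vfov" (degrees; the focal length in pixels is half the picture's height over the tangent of half this angle, whatever the lens; pixels are square), "cx", "cy" (the principal point, pixels), "R" (3x3) and "t" (3): a world point X has camera coordinates R X + t; the wrist camera has in their place "T_tool_cam" (4x4, takes a point from camera to tool coordinates, whose origin is the TCP and whose axes are the flange's). Camera axes: x right, y down, z forward; pixel columns grow to the right and rows downward; lengths in m; the calibration is good to about 2 mm. The wrist camera is an equidistant fisheye: a pixel r from the principal point sees the ray r / f radians off the axis. A picture is of the moment at which its call begins: read the wrist's pose just before it. There is no depth.
- workorder.finish_job(): hands the job in, once; it reports no verdict.
The state is a dict: "t": time; "q": joint angles; "dq": joint speeds; "effort": joint torques, N m; "tool_pos": TCP position; "tool_rot": TCP orientation; "contact_force": force on the tool from outside, world axes, zero at the start; "wrist_torque": the same for the moment, N m; "opening": finger opening in m.
Only numpy, scipy, OpenCV 4.12 (cv2) and the standard library are available. Lean on these libraries where they do the work, as an engineer would, in place of code of your own. Each camera call takes 0.05 s, during which the arm holds its last target. There are 200 camera calls.

TASK

The blue biscuit tin's white lid is only loosely on. Lay the tin in the lid press, between the two jaws with its ends facing them, and squeeze the press's two handles together until the lid gives and snaps fully home; then let the handles spring open and lay the closed tin flat inside the rim of the dark wooden tray. Do not push the jam jar or the price sign about.

Things in the scene. Friction and masses are not known exactly. Their poses are not given: they have to be found in the camera images.
- tin_center (a point): Centre of the blue body (70 long x 46 x 46 mm) of a square biscuit tin lying on its side; its underside is 23 mm lower. x runs along the tin towards its lid, y across, z up. Grasp the blue body across its 46 mm width, not the lid. The tin weighs about 0.2 kg.
- lid_center (a point): Centre of the tin's white lid (46 x 46 mm, 20 mm long), on a red neck at the tin's +x end. Loosely on, it is 53 mm from tin_center and the tin is 98 mm long over all, with its middle 14 mm from tin_center; home, it is 45 mm away and the tin is 90 mm long, its middle 10 mm from tin_center. Axes as tin_center.
- tin_lid (a joint): How far the lid has been pushed on, in m: 0 to 0.001 loosely on (a red band of 7 to 8 mm shows), 0.008 home (no red shows). The push needed rises to about 20 N near 0.003; past about 0.004 it gives, and the lid snaps to 0.008 and stays.
- press: Lid press, fixed: grey base plate 152 mm (x -57 to +95) by 160 mm (y), 10 mm thick. Origin on the counter under the middle between the jaws; -x towards the handles, y from jaw to jaw, z up. Two aluminium arms, up to 55 mm high, turn on upright pins at (78, +-60) mm and run past the jaws to the handles.
- press_seat (a point): Middle of the black rubber deck between the jaws, on its top, 12 mm above the counter; axes as press. White jaws 28 mm wide, z 18 to 54 mm above the counter, face each other along y, 110 mm apart when open, 90 mm with both arms at 0.128 rad. The tin lies here with its length along y, either way round, the middle of its whole length over this point.
- press_grips (a point): Midway between the two black handles, 42 mm above the counter, 93 mm from press_seat along the press's -x. Handles run along x, 56 mm long, 9 mm thick, z 30 to 54 mm; 70 mm over their outsides when open, about 27 mm with the lid home. Take both from above, a finger outside each, and close along y; about 10 N on each is needed. Springs (1 to 2 N) reopen them.
- press_left (a joint): Angle of the arm on the press's +y side, rad: 0 open, growing as it is squeezed inwards, stop at 0.145; about 0.128 with the lid home.
- press_right (a joint): The same for the arm on the press's -y side.
- tray: Dark wooden tray, 150 mm (x) by 225 mm (y), fixed on the counter. Origin under its centre, z up. Rim 18 mm high and about 17 mm wide; the floor inside (about 115 by 190 mm) is 7 to 9 mm above the counter.
- jam_jar: Bystander: jam jar with yellow lid, 62 mm across, 85 mm high, at the far edge. Origin under its middle.
- price_sign: Bystander: small black price sign, 88 mm wide, 58 mm high, at the far edge. Origin under its middle.

How it is judged:
On the way, in this order (a step that is already met when the one before it is completed fails the run):
1. the tin lies on the deck between the open jaws, its length from jaw to jaw, its lid still loose (x of tin_center in the frame of press between -0.02 and 0.02 m and y of tin_center in the frame of press between -0.03 and 0.03 m and z of tin_center in the frame of press below 0.04 m and angle between the x axis of tin_center and the y axis of press_seat, either way round below 0.2 rad and value of joint tin_lid below 0.003 m and value of joint each of press_left, press_right below 0.05 rad), for 0.1 s.
2. both handles are squeezed and the lid has snapped home while the tin lies in the press (x of tin_center in the frame of press between -0.02 and 0.02 m and y of tin_center in the frame of press between -0.03 and 0.03 m and z of tin_center in the frame of press below 0.04 m and angle between the x axis of tin_center and the y axis of press_seat, either way round below 0.2 rad and value of joint tin_lid above 0.0068 m and value of joint each of press_left, press_right above 0.06 rad), for 0.1 s.
At the end, for the whole second after the job is handed in: Lid home (at least 6.8 of 8 mm); tin at rest and level within 7 degrees on the tray floor inside the rim (body centre within 55 mm across and 85 mm along of the tray centre, under 37 mm above its underside); both handles sprung open (under 0.03 rad) (value of joint tin_lid above 0.0068 m and x of tin_center in the frame of tray between -0.055 and 0.055 m and y of tin_center in the frame of tray between -0.085 and 0.085 m and z of tin_center in the frame of tray below 0.037 m and angle between tin_center's own x axis and vertical between 1.45 and 1.69 rad and linear speed of tin below 0.02 m/s and value of joint each of press_left, press_right below 0.03 rad); the robot touches nothing.
It fails at once if the jam jar or the price sign is pushed more than 40 mm (distance of any of jam_jar, price_sign from where it was at the start of the episode above 0.04 m).
It also fails if it takes over 67 s, if anything falls off the work surface, if the arm or the gripper's body presses on something with over 40 N, if the wrist force passes 120 N, or if a joint passes its speed limit or range.

## Working session

There is one attempt and no reset: what is moved stays moved. The work goes in short steps, Python scripts to look and compute and a tool call to move; the robot and the scene stay as the last step left them, time stands still between calls to the robot, and variables do not carry over. Pictures are saved under pics/ and viewed, about 8 in all and at most 12, crops included, and the job is handed in when it is done.

Besides the shell and the picture viewer there is one more tool, called after "Emit:" as name(argument=value, ...) on one line, values as JSON. arm_command: Moves the arm, as the interface text tells. Its arguments: {"type":"object","properties":{"rows":{"type":"string"},"jaw":{"type":"number"},"squeeze":{"type":"number"}},"required":["rows"]}

```bash
mkdir -p pics; cat > h.py <<'E'
import numpy as np, cv2
from station import monitor, vision, workorder
def grab(n,fn=None):
    o=monitor.get_obs(); d=vision.get_image(n)
    if fn: cv2.imwrite('pics/'+fn,d['frame'][:,:,::-1])
    d['obs']=o; d['f']=d['frame'].shape[0]/2/np.tan(np.radians(d['vfov'])/2)
    return d
def ray(d,uv):
    x=(uv[0]-d['cx'])/d['f']; y=(uv[1]-d['cy'])/d['f']
    if 'T_tool_cam' in d:
        r=np.hypot(x,y); s=np.sin(r)/r if r>1e-9 else 1
        v=np.array([x*s,y*s,np.cos(r)]); T=np.array(d['T_tool_cam'])
        R=cv2.Rodrigues(np.array(d['obs']['tool_rot'],float))[0]
        return R@T[:3,3]+np.array(d['obs']['tool_pos']), R@T[:3,:3]@v
    R=np.array(d['R']); return -R.T@np.array(d['t']), R.T@np.array([x,y,1.])
def onz(d,uv,z):
    o,v=ray(d,uv); return o+v*(z-o[2])/v[2]
E
python3 - <<'E'
from h import *
import cv2
a=grab('scene','s0.png');b=grab('top','t0.png')
for d in (a,b): print(d['vfov'],d['cx'],d['cy'],ray(d,(256,192)))
print(a['obs'])
E
```

```text
49.151041823933184 253.3726393332112 193.37008349120075 (array([-0.15649909,  0.74396729,  0.63005177]), array([ 0.58064411, -0.63473532, -0.509915  ]))
54.47424735693258 257.70021829629206 193.17520814704014 (array([0.38360256, 0.06000573, 0.99174907]), array([ 0.10095927, -0.01554134, -0.9947846 ]))
{'t': 0.0, 'q': array([-1.40998011e+00,  5.33701101e-02,  1.61427805e+00, -4.13311913e-05,
        1.47597027e+00, -1.18989314e-01]), 'dq': array([ 0.00024015,  0.0005004 , -0.00075472,  0.00173179, -0.00076944,
       -0.0005194 ]), 'effort': array([-2.69561591e-03, -3.93687415e+01, -3.70181608e+01, -1.99059573e-04,
        7.17474803e-03,  7.45482652e-06]), 'tool_pos': array([ 0.17252938, -0.60023334,  0.30266416]), 'tool_rot': array([-3.10889235e+00, -4.37808973e-01,  1.31069916e-04]), 'contact_force': array([0.29527583, 0.34085686, 0.0975278 ]), 'wrist_torque': array([ 0.00036529,  0.00497194, -0.01371252]), 'opening': 0.08522886002195279}
```

View pics/t0.png

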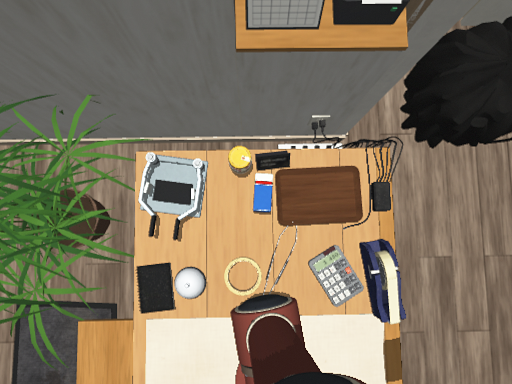

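View pics/s0.png

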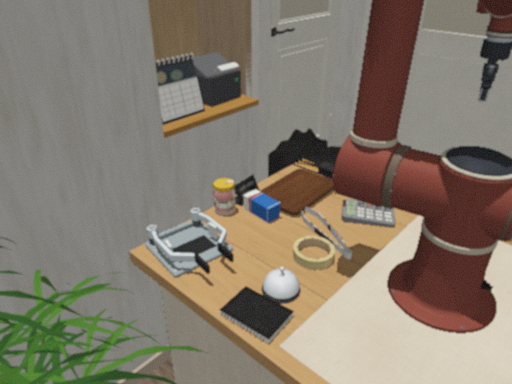

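The top view has world +x up and +y left. The tin is at (263,195) with its lid away from the robot, right beside the tray at (318,195). The press is at (173,188) with its handles towards the robot, and the jar (240,157) and sign (272,160) are just past the lid. I'll take coarse positions first, then look closer with the wrist camera.

```bash
python3 - <<'E'
from h import *
b=grab('top')
print(np.round(b['R'],3))
for n,uv,z in [('tin',(263,201),.046),('lid',(263,179),.046),('tinR',(272,200),.046),('tinL',(254,200),.046),('deck',(173,192),.012),('h1',(153,226),.054),('h2',(177,230),.054),('pin1',(151,157),.055),('pin2',(197,163),.055),('tray',(318,195),.018),('trayUL',(275,169),.018),('trayLL',(277,225),.018),('jar',(240,157),.085)]: print(n,np.round(onz(b,uv,z),3))
w=grab('wrist','w0.png');print(w['vfov'],w['cx'],w['cy'],np.round(w['T_tool_cam'],3))
E
```

```text
[[-0.018 -1.     0.018]
 [-0.995  0.016 -0.098]
 [ 0.098 -0.02  -0.995]]
tin [0.456 0.028 0.046]
lid [0.513 0.027 0.046]
tinR [0.458 0.005 0.046]
tinL [0.459 0.051 0.046]
deck [0.486 0.263 0.012]
h1 [0.398 0.304 0.054]
h2 [0.387 0.244 0.054]
pin1 [0.572 0.31  0.055]
pin2 [0.555 0.194 0.055]
tray [ 0.472 -0.118  0.018]
trayUL [ 0.543 -0.006  0.018]
trayLL [ 0.395 -0.008  0.018]
jar [0.563 0.084 0.085]
65.70646984690485 252.91464021089936 191.49104637737332 [[-0.001 -0.963 -0.27   0.069]
 [ 1.    -0.001  0.    -0.001]
 [-0.    -0.27   0.963 -0.069]
 [ 0.     0.     0.     1.   ]]
```

Emit:
arm_command(rows="267 700 20 0 0 -16; 267 700 20 0 0 -16; 267 700 20 0 0 -16; 267 700 20 0 0 -16; 267 700 20 0 0 -16; 267 700 20 0 0 -16; 267 700 20 0 0 -16; 267 700 20 0 0 -16; 267 700 20 0 0 -16; 267 700 20 0 0 -16; 267 700 20 0 0 -16; 267 700 20 0 0 -16", jaw=1)

```text
t: 1.7
tool_pos: [0.4398, 0.1019, 0.3234]
tool_rot: [-3.141, -0.002, -0.002]
contact_force: [0.2, -0.8, 1.1]
opening: 0.0856
```

Emit:
arm_command(rows="0 0 0 0 0 0;0 0 0 0 0 0")

```text
t: 1.95
tool_pos: [0.4396, 0.102, 0.323]
tool_rot: [-3.141, -0.003, -0.001]
contact_force: [0.4, 0.6, -0.4]
opening: 0.0853
```

```bash
python3 - <<'E'
from h import *
w=grab('wrist','w1.png');print(w['obs']['t'],w['obs']['tool_pos'],w['obs']['tool_rot'],w['obs']['q'])
E
```

```text
1.95 [0.43955467 0.10197712 0.32302888] [-3.14110388e+00 -3.39938870e-03 -7.49630174e-04] [ 6.25657379e-02 -3.94701192e-01  1.97531984e+00  4.56623955e-04
  1.56046770e+00  1.63119301e+00]
```

View pics/w1.png

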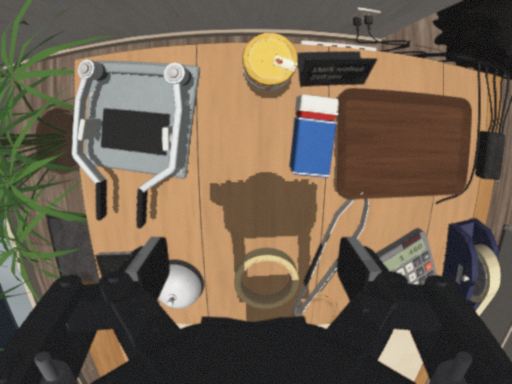

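The wrist view shows the tin's blue top at about (315,148), red band at (318,115) and lid at (320,104). The tray spans (340..470, 90..200). The press deck is at (136,130), its pins at (92,70) and (176,73), and its handles at (100,200) and (142,207). Next I'll measure these with masks.

```bash
cat > m.py <<'E'
from h import *
def big(mask,roi):
    m=np.zeros(mask.shape,np.uint8); x0,y0,x1,y1=roi; m[y0:y1,x0:x1]=mask[y0:y1,x0:x1]*255
    n,l,s,c=cv2.connectedComponentsWithStats(m); k=1+np.argmax(s[1:,4]); return (l==k), c[k], s[k]
def rect(d,mask,z):
    c=max(cv2.findContours(mask.astype(np.uint8),0,1)[0],key=cv2.contourArea)[:,0,:]
    p=np.array([onz(d,q,z)[:2] for q in c])*1000
    r=cv2.minAreaRect(p.astype(np.float32)); return r,p
E
python3 - <<'E'
from m import *
w=grab('wrist');F=w['frame'];hsv=cv2.cvtColor(F,cv2.COLOR_RGB2HSV);H,S,V=[hsv[:,:,i].astype(int) for i in range(3)]
roi=(285,85,342,185)
blue=(abs(H-112)<12)&(S>120)
m,c,s=big(blue,roi);print('blue V hist',np.percentile(V[m],[5,25,50,75,95]),s)
for th in (60,110,V[m].max()*0.75):
    mm,c,s=big(blue&(V>th),roi); print(th,s[4],rect(w,mm,.046)[0])
red=((H<8)|(H>172))&(S>130)&(V>90)
m,c,s=big(red,roi);print('red',s,c,rect(w,m,.044)[0])
wh=(S<60)&(V>170);m,c,s=big(wh,roi);print('white',s,rect(w,m,.046)[0])
dk=(V<45);m,c,s=big(dk,(100,100,175,160));print('deck',s,rect(w,m,.012)[0])
for r in ((90,175,110,222),(130,182,150,230)):
    m,c,s=big(dk,r);print('handle',s,rect(w,m,.054)[0])
for uv in ((92,70),(176,73)): print('pin',onz(w,uv,.055))
for r in ((72,110,100,150),(150,120,175,160)):
    m,c,s=big((S<25)&(V>200),r);print('jaw',s,rect(w,m,.054)[0])
for uv in ((338,90),(470,97),(467,198),(334,193)): print('tray',onz(w,uv,.018))
E
```

```text
blue V hist [ 83. 174. 176. 178. 180.] [ 291  120   44   54 1968]
60 1968 ((465.40997314453125, 32.201316833496094), (48.224369049072266, 61.137916564941406), 84.91278839111328)
110 1825 ((465.24591064453125, 30.358617782592773), (44.52439880371094, 61.137916564941406), 84.91278839111328)
139.5 1785 ((465.2049865722656, 29.898839950561523), (43.60120391845703, 61.137916564941406), 84.91278839111328)
red [300 111  35  10 192] [316.81770833 115.59375   ] ((503.1227111816406, 26.434675216674805), (41.900238037109375, 6.714787006378174), 85.2962646484375)
white [299  94  39  21 609] ((517.02490234375, 25.620407104492188), (44.972633361816406, 19.56324577331543), 85.55706787109375)
deck [132 123   3   4   5] ((494.68646240234375, 263.00885009765625), (1.0094927549362183, 4.924757480621338), 39.025909423828125)
handle [ 97 181   8  38 235] ((401.6773681640625, 301.90789794921875), (10.945902824401855, 53.08381652832031), 80.83497619628906)
handle [138 193   8  34 177] ((388.97869873046875, 243.68649291992188), (9.306896209716797, 46.43208694458008), 80.13826751708984)
pin [0.56897812 0.30055297 0.055     ]
pin [0.55354506 0.18973824 0.055     ]
jaw [ 72 110   6  40 142] ((495.6850891113281, 331.40936279296875), (6.24161958694458, 51.11957550048828), 80.88509368896484)
jaw [169 120   6  40 137] ((475.5653381347656, 194.93655395507812), (6.145529747009277, 46.514076232910156), 81.27149963378906)
tray [ 0.5370706  -0.00606956  0.018     ]
tray [ 0.55086075 -0.224957    0.018     ]
tray [ 0.39215444 -0.24160155  0.018     ]
tray [ 0.40092293 -0.00677802  0.018     ]
```

```bash
python3 - <<'E'
from m import *
w=grab('wrist');F=w['frame'];hsv=cv2.cvtColor(F,cv2.COLOR_RGB2HSV);H,S,V=[hsv[:,:,i].astype(int) for i in range(3)]
print(V[130,95:180],V[200,92:110])
for t in (60,75,90):
    m,c,s=big(V<t,(100,100,175,160));print('deck',t,s,rect(w,m,.012)[0])
g=cv2.GaussianBlur(cv2.cvtColor(F,cv2.COLOR_RGB2GRAY),(3,3),0)
print(cv2.HoughCircles(g[40:110,60:210],cv2.HOUGH_GRADIENT,1,40,param1=100,param2=10,minRadius=6,maxRadius=16))
cr=F[45:235,60:215]; cv2.imwrite('pics/pr.png',cv2.resize(cr,None,fx=3.1,fy=3.1,interpolation=cv2.INTER_CUBIC)[:,:,::-1])
E
```

```text
[ 86  87  89  95  99 105  73  49  48  48  43  47  48  51  52  47  50  44
  48  51  47  48  47  48  48  46  48  50  49  53  46  54  50  49  51  46
  47  48  48  46  49  48  50  50  45  48  50  49  50  50  47  49  44  49
  47  51  50  49  48  46  49  49  47  47  48  75 146 218 230 232 231 215
 152 102  89 101 150 212 226 231 233 227 204 150 103] [199 195 174 117  63  45  43  40  31  23  30  25  26  68 133 182 198 205]
deck 60 [ 102  110   66   45 2314] ((485.93701171875, 264.0879821777344), (97.11060333251953, 52.63243865966797), 81.51891326904297)
deck 75 [ 101  110   68   45 2383] ((485.9594421386719, 264.820068359375), (98.76304626464844, 53.20105743408203), 81.31429290771484)
deck 90 [ 100  109   69   46 2466] ((485.9777526855469, 265.1914367675781), (101.50553894042969, 54.67680740356445), 81.60245513916016)
[[[ 29.5  30.5  13.2]
  [116.5  34.5  10.6]]]
```

View pics/pr.png

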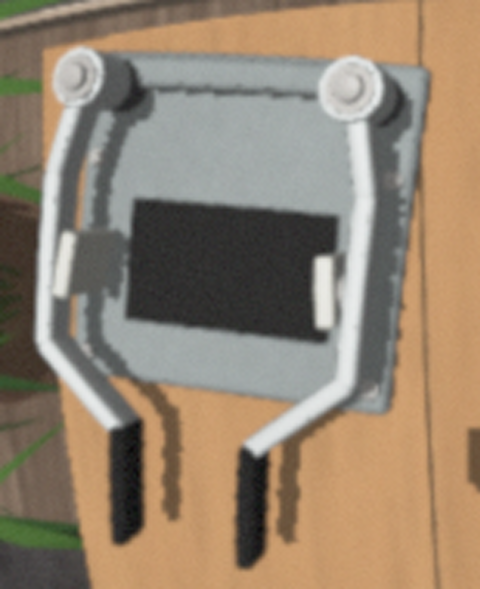

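The closer crop shows the press clearly: deck centre near (136,130), yaw about −8.5°, jaws at (81,130) and (164,138). I'll take a nearer look from directly above before grasping.

Emit:
arm_command(rows="20 165 -60 0 0 -8.5;20 165 -60 0 0 -8.5;20 165 -60 0 0 -8.5;20 165 -60 0 0 -8.5;20 165 -60 0 0 -8.5")

```text
t: 2.72
tool_pos: [0.46, 0.2645, 0.2635]
tool_rot: [-3.132, 0.237, -0.003]
contact_force: [0.1, -0.3, -0.8]
opening: 0.0855
```

```bash
python3 - <<'E'
from m import *
w=grab('wrist','w2.png');print(w['obs']['t'],w['obs']['tool_pos'],w['obs']['tool_rot'],w['obs']['q'][5]);F=w['frame']
np.savez('w2.npz',frame=F,**{k:w[k] for k in('vfov','cx','cy','T_tool_cam','f')},tool_pos=w['obs']['tool_pos'],tool_rot=w['obs']['tool_rot'])
hsv=cv2.cvtColor(F,cv2.COLOR_RGB2HSV);V=hsv[:,:,2].astype(int)
for r in ((150,60,360,250),):
    m,c,s=big(V<70,r);print(s,rect(w,m,.012)[0])
E
```

```text
2.725 [0.45995722 0.26448321 0.26352577] [-3.13231730e+00  2.37052393e-01 -2.73537371e-03] 2.103674351147492
[ 205  125   90   50 4309] ((485.9439392089844, 264.7743835449219), (97.99663543701172, 53.967872619628906), 81.42091369628906)
```

View pics/w2.png

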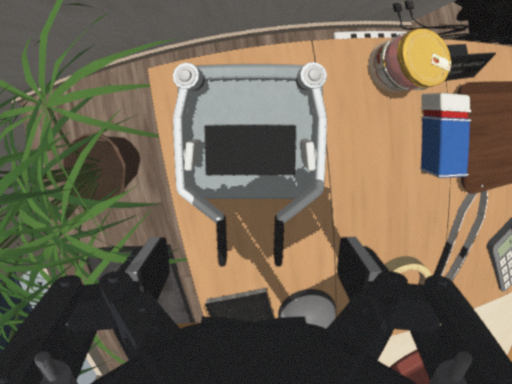

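Aligned with the press, the deck's centre is at (250,150), the jaws at (189,156) and (310,155), the handles at (222,242) and (279,242), and the pins at (186,75) and (313,76). I'll check these against the nominal sizes.

```bash
python3 - <<'E'
from h import *
z=np.load('w2.npz');w={k:z[k] for k in z.files};w['obs']=dict(tool_pos=z['tool_pos'],tool_rot=z['tool_rot'])
s=np.array([.486,.2648]);a=np.radians(-8.6);X=np.array([np.cos(a),np.sin(a)]);Y=np.array([-X[1],X[0]])
for n,uv,h in [('jawL',(193,156),.054),('jawR',(306,155),.054),('hL',(222,242),.054),('hR',(279,242),.054),('pinL',(186,75),.055),('pinR',(313,76),.055)]:
    p=onz(w,uv,h)[:2]; print(n,np.round(p*1000,1),'press',np.round([(p-s)@X*1000,(p-s)@Y*1000],1))
print('grips',s-.093*X)
E
```

```text
jawL [494.2 318.3] press [ 0.1 54.1]
jawR [478.7 211.1] press [  0.8 -54.2]
hL [401.6 306.7] press [-89.7  28.8]
hR [392.7 248.2] press [-89.7 -30.3]
pinL [571.8 311.4] press [77.9 58.9]
pinR [552.6 194.6] press [ 76.4 -59.5]
grips [0.39404566 0.27870679]
```

Everything agrees with the nominal sizes: seat (486, 264.8), press yaw −8.6°, grips (394, 278.7). Now to the tin.

Emit:
arm_command(rows="5 -234.5 -93 0 0 3.6;5 -234.5 -93 0 0 3.6;5 -234.5 -93 0 0 3.6;5 -234.5 -93 0 0 3.6;5 -234.5 -93 0 0 3.6;5 -234.5 -93 0 0 3.6;5 -234.5 -93 0 0 3.6")

```text
t: 3.65
tool_pos: [0.4657, 0.0304, 0.1722]
tool_rot: [-3.137, 0.138, -0.008]
contact_force: [-0.3, 0.4, 0.1]
opening: 0.0856
```

```bash
python3 - <<'E'
from m import *
w=grab('wrist','w3.png');print(w['obs']['t'],w['obs']['tool_pos'],w['obs']['tool_rot'],w['cx'],w['cy']);F=w['frame']
hsv=cv2.cvtColor(F,cv2.COLOR_RGB2HSV);H,S,V=[hsv[:,:,i].astype(int) for i in range(3)]
roi=(100,0,400,384)
m,c,s=big((abs(H-112)<12)&(S>120)&(V>140),roi);print('blue',s,rect(w,m,.046)[0])
m,c,s=big(((H<8)|(H>172))&(S>130)&(V>90),(190,0,320,384));print('red',s,rect(w,m,.044)[0])
m,c,s=big((S<60)&(V>170),(190,60,330,250));print('white',s,rect(w,m,.046)[0])
E
```

```text
3.65 [0.4656606  0.03036746 0.17222789] [-3.13749289  0.13813052 -0.00753523] 252.91464021089936 191.49104637737332
blue [ 224  168   64   43 1924] ((481.0177001953125, 28.202951431274414), (43.45467758178711, 29.801284790039062), 84.95811462402344)
red [225 152  61  10 602] ((503.3323059082031, 26.523000717163086), (40.544281005859375, 6.2168989181518555), 84.98209381103516)
white [ 221  121   70   31 1987] ((517.247802734375, 24.991710662841797), (45.91209030151367, 20.055421829223633), 85.00291442871094)
```

View pics/w3.png

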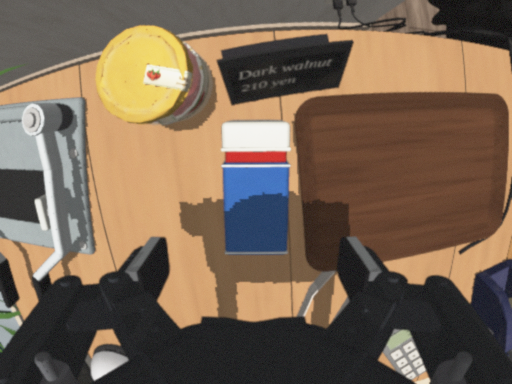

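The tin is square to the gripper, with its lid at (517,25) and yaw −5°, so tin_center is (464.4, 29.6). I'll descend and grasp it with the tips above the tray rim.

Emit:
arm_command(rows="-1 -0.5 -40 0 0 0;-1 -0.5 -79 0 0 0;-1 -0.5 -79 0 0 0;-1 -0.5 -79 0 0 0")

```text
t: 4.2
tool_pos: [0.4656, 0.0307, 0.0946]
tool_rot: [-3.138, 0.135, -0.01]
contact_force: [0.5, -0.1, 0.1]
opening: 0.0854
```

Emit:
arm_command(rows="0 0 0 0 0 0;0 0 0 0 0 0;0 0 0 0 0 0;0 0 0 0 0 0;0 0 0 0 0 0;0 0 0 0 0 0;0 0 0 0 0 0;0 0 0 0 0 0", jaw=0, squeeze=40)

```text
t: 5.2
tool_pos: [0.4669, 0.0305, 0.0964]
tool_rot: [-3.138, 0.135, -0.015]
contact_force: [-0.8, 0.0, 6.1]
opening: 0.045
```

Emit:
arm_command(rows="0 0 60 0 0 0;0 0 110 0 0 0;17.4 223 110 0 0 86.4;17.4 223 110 0 0 86.4;17.4 223 110 0 0 86.4;17.4 223 110 0 0 86.4;17.4 223 110 0 0 86.4;17.4 223 110 0 0 86.4;17.4 223 110 0 0 86.4;17.4 223 110 0 0 86.4;17.4 223 110 0 0 86.4;17.4 223 110 0 0 86.4")

```text
t: 6.7
tool_pos: [0.4841, 0.2534, 0.2061]
tool_rot: [-2.378, -2.042, -0.009]
contact_force: [0.2, -0.7, -1.4]
opening: 0.0454
```

```bash
python3 - <<'E'
from h import *
a=grab('scene');b=grab('top');w=grab('wrist');o=w['obs'];print(o['t'],o['tool_pos'],o['tool_rot'],o['contact_force'],o['opening'])
s=cv2.resize(a['frame'][150:300,100:300],(500,375));t=cv2.resize(w['frame'],(300,225));u=cv2.resize(b['frame'][130:260,120:294],(300,225))
cv2.imwrite('pics/p4.png',np.hstack([s,np.pad(np.vstack([t,u])[:375],((0,0),(0,0),(0,0)))])[:,:,::-1])
E
```

```text
6.8 [0.48416401 0.25340613 0.20624457] [-2.37677367 -2.04360643 -0.00982812] [-0.60409644  0.75393134 -2.09737037] 0.04496740034954255
```

View pics/p4.png

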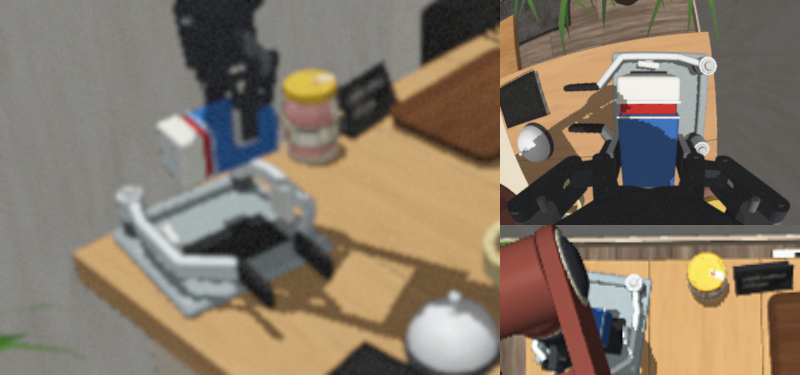

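The tin is held over the press with its lid towards +y and the red band still showing. I'll check its tilt and centring using the wrist image.

```bash
python3 - <<'E'
from m import *
w=grab('wrist');F=w['frame'];o=w['obs']
hsv=cv2.cvtColor(F,cv2.COLOR_RGB2HSV);H,S,V=[hsv[:,:,i].astype(int) for i in range(3)]
s=np.array([.486,.2648]);a=np.radians(-8.6);X=np.array([np.cos(a),np.sin(a)]);Y=np.array([-X[1],X[0]])
m1=big((abs(H-112)<12)&(S>120)&(V>140),(150,150,380,330))[0]
m2=big(((H<8)|(H>172))&(S>130)&(V>90),(190,100,320,250))[0]
m3=big((S<60)&(V>150),(190,100,320,200))[0]
T=o['tool_pos'][2]
for n,m in (('blue',m1),('red',m2),('white',m3)):
    v,u=np.nonzero(m);print(n,v.min(),v.max())
    for r in np.linspace(v.min()+2,v.max()-2,4).astype(int):
        c=u[v==r]
        zs=np.linspace(.06,.16,201); wd=[np.linalg.norm(onz(w,(c.max()+.5,r),z)-onz(w,(c.min()-.5,r),z)) for z in zs]
        z=zs[np.argmin(abs(np.array(wd)-.046))]; p=onz(w,((c.min()+c.max())/2,r),T-.050)[:2]-s
        print(r,c.min(),c.max(),'z if 46 wide',round(z,4),'press xy at z',np.round([p@X*1e3,p@Y*1e3],1))
E
```

```text
blue 203 238
205 236 304 z if 46 wide 0.089 press xy at z [ 6.9 18.6]
215 261 303 z if 46 wide 0.06 press xy at z [12.2 14.1]
225 281 302 z if 46 wide 0.06 press xy at z [16.5  9.4]
236 291 301 z if 46 wide 0.06 press xy at z [18.7  4.1]
red 178 194
180 206 300 z if 46 wide 0.137 press xy at z [-0.3 29.5]
184 206 300 z if 46 wide 0.1375 press xy at z [-0.3 27.8]
188 207 300 z if 46 wide 0.1365 press xy at z [-0.1 26. ]
192 206 300 z if 46 wide 0.1385 press xy at z [-0.3 24.3]
white 100 199
102 191 319 z if 46 wide 0.16 press xy at z [ 0.5 61.4]
133 195 319 z if 46 wide 0.16 press xy at z [ 1.3 48.9]
165 209 319 z if 46 wide 0.1565 press xy at z [ 4.2 35.8]
197 306 319 z if 46 wide 0.06 press xy at z [25.1 22.1]
```

Emit:
arm_command(rows="0 -1 -50 0 0 0;0 -1 -80 0 0 0;0 -1 -90 0 0 0;0 -1 -95 0 0 0;0 -1 -96 0 0 0")

```text
t: 7.52
tool_pos: [0.4851, 0.2528, 0.1115]
tool_rot: [-2.377, -2.045, -0.013]
contact_force: [-0.5, 0.6, -2.0]
opening: 0.045
```

```bash
python3 - <<'E'
from h import *
a=grab('scene');w=grab('wrist');o=w['obs'];print(o['t'],o['tool_pos'],o['tool_rot'],o['contact_force'],o['opening'])
s=cv2.resize(a['frame'][180:290,130:270],(420,330));t=cv2.resize(w['frame'][20:350,100:400],(300,330))
cv2.imwrite('pics/p5.png',np.hstack([s,t])[:,:,::-1])
E
```

```text
7.575 [0.48509052 0.25276449 0.11162919] [-2.37683263 -2.04494328 -0.01343188] [-0.18970946  0.52857869 -2.45145858] 0.04489745016240526
```

View pics/p5.png

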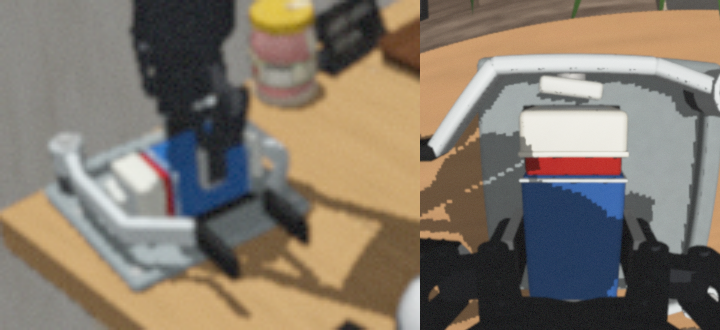

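The tin sits between the jaws, clear of the +y jaw and still a few mm above the deck. I'll lower it until it touches and release.

Emit:
arm_command(rows="0 0 -2 0 0 0;0 0 -3.5 0 0 0;0 0 -4 0 0 0")

```text
t: 8.0
tool_pos: [0.4854, 0.2529, 0.1084]
tool_rot: [-2.377, -2.045, -0.014]
contact_force: [-0.7, -1.0, 3.6]
opening: 0.0452
```

Emit:
arm_command(rows="0 0 0 0 0 0;0 0 0 0 0 0;0 0 0 0 0 0;0 0 0 0 0 0;0 0 0 0 0 0", jaw=0.78)

```text
t: 8.62
tool_pos: [0.4854, 0.2529, 0.1084]
tool_rot: [-2.377, -2.045, -0.014]
contact_force: [-0.1, 0.4, -0.2]
opening: 0.0669
```

Emit:
arm_command(rows="0 0 20 0 0 0;0 0 60 0 0 0;0 0 100 0 0 0;0 0 100 0 0 0;0 0 100 0 0 0")

```text
t: 9.25
tool_pos: [0.4853, 0.2529, 0.2089]
tool_rot: [-2.377, -2.045, -0.015]
contact_force: [-0.2, -0.7, 0.3]
opening: 0.0667
```

```bash
python3 - <<'E'
from m import *
w=grab('wrist','w6.png');F=w['frame'];o=w['obs'];print(o['t'],o['tool_pos'],o['tool_rot'],o['q'])
hsv=cv2.cvtColor(F,cv2.COLOR_RGB2HSV);H,S,V=[hsv[:,:,i].astype(int) for i in range(3)]
s=np.array([.486,.2648]);a=np.radians(-8.6);X=np.array([np.cos(a),np.sin(a)]);Y=np.array([-X[1],X[0]])
m2=big(((H<8)|(H>172))&(S>130)&(V>90),(190,60,320,250))[0]
r=rect(w,m2,.055)[0];p=np.array(r[0])/1e3-s;print(r,p@X,p@Y)
E
```

```text
9.25 [0.48530871 0.25287444 0.20887898] [-2.37713631 -2.0451339  -0.01529118] [ 0.34095696 -0.05848657  1.88685542  0.00919287  1.30621239  0.48845312]
((491.16082763671875, 290.4228515625), (6.9087653160095215, 41.15047073364258), 81.40227508544922) 0.0012712793488837946 0.02610648411615264
```

View pics/w6.png

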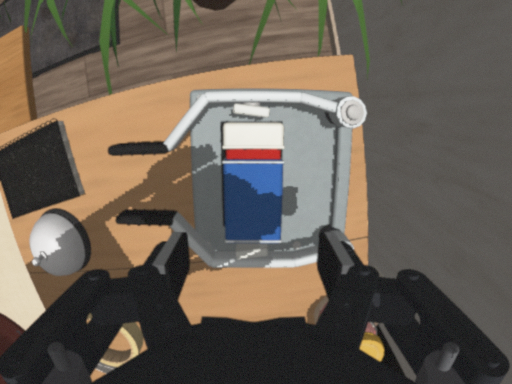

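The tin lies in the press, square (81.4°) and centred within about 1.5 mm, with the red band at (253,155) and the handles at (137,149) and (150,217). Now to the handles.

Emit:
arm_command(rows="-91.3 25.8 0 0 0 -90;-91.3 25.8 0 0 0 -90;-91.3 25.8 0 0 0 -90;-91.3 25.8 0 0 0 -90;-91.3 25.8 0 0 0 -90;-91.3 25.8 0 0 0 -90;-91.3 25.8 0 0 0 -90;-91.3 25.8 0 0 0 -90;-91.3 25.8 0 0 0 -90;-91.3 25.8 -20 0 0 -90;-91.3 25.8 -50 0 0 -90", jaw=1)

```text
t: 10.68
tool_pos: [0.3934, 0.2784, 0.1567]
tool_rot: [3.132, -0.235, 0.016]
contact_force: [0.7, 0.8, 0.4]
opening: 0.0857
```

```bash
python3 - <<'E'
from m import *
w=grab('wrist','w7.png');F=w['frame'];o=w['obs'];print(o['t'],o['tool_pos'],o['tool_rot'],o['opening'])
a=grab('scene'); s=cv2.resize(a['frame'][180:290,130:270],(420,330));t=cv2.resize(F,(440,330))
cv2.imwrite('pics/p7.png',np.hstack([t,s])[:,:720,::-1])
E
```

```text
10.675 [0.39336431 0.27843888 0.15666373] [ 3.13157968 -0.23506091  0.01552046] 0.08573072448021597
```

View pics/p7.png

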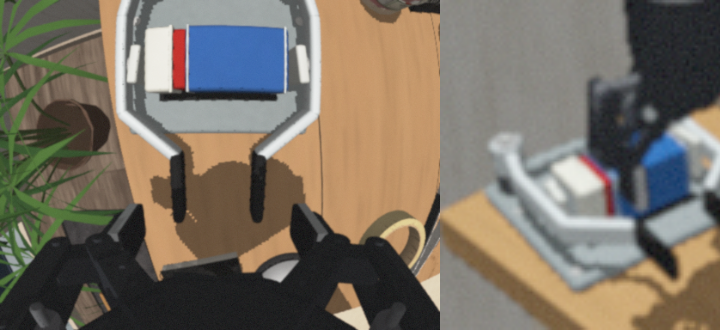

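The handles at (180,188) and (258,186) lie centrally between the open fingers. I'll descend and squeeze.

Emit:
arm_command(rows="0.5 0 -30 0 0 0;0.5 0 -55 0 0 0;0.5 0 -62 0 0 0;0.5 0 -62 0 0 0")

```text
t: 11.28
tool_pos: [0.3911, 0.277, 0.0909]
tool_rot: [3.126, -0.235, 0.001]
contact_force: [0.2, -0.4, 0.6]
opening: 0.0856
```

Emit:
arm_command(rows="0 0 0 0 0 0;0 0 0 0 0 0;0 0 0 0 0 0;0 0 0 0 0 0;0 0 0 0 0 0;0 0 0 0 0 0;0 0 0 0 0 0;0 0 0 0 0 0", jaw=0, squeeze=25)

```text
t: 12.28
tool_pos: [0.3932, 0.2777, 0.0932]
tool_rot: [3.128, -0.234, 0.01]
contact_force: [3.0, -0.6, 5.0]
opening: 0.0261
```

Emit:
arm_command(rows="0 0 0 0 0 0;0 0 0 0 0 0;0 0 0 0 0 0;0 0 0 0 0 0", squeeze=35)

```text
t: 12.78
tool_pos: [0.3933, 0.2777, 0.0934]
tool_rot: [3.128, -0.234, 0.01]
contact_force: [-0.0, -1.1, 2.6]
opening: 0.0254
```

```bash
python3 - <<'E'
from m import *
w=grab('wrist','w8.png');F=w['frame'];o=w['obs'];print(o['t'])
hsv=cv2.cvtColor(F,cv2.COLOR_RGB2HSV);H,S,V=[hsv[:,:,i].astype(int) for i in range(3)]
print('red px',(((H<8)|(H>172))&(S>130)&(V>90))[:200,100:350].sum())
E
```

```text
12.775
red px 0
```

View pics/w8.png

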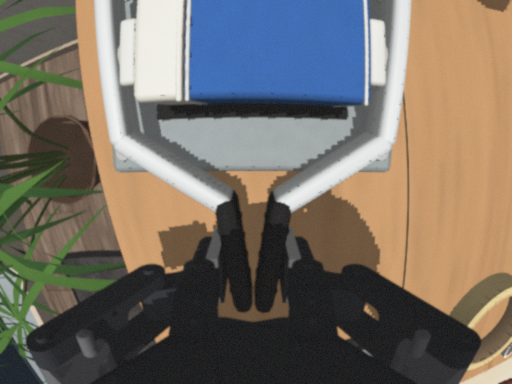

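The red band is gone: the lid is home and both jaws press on the tin. I'll open up, rise and look.

Emit:
arm_command(rows="0 0 0 0 0 0;0 0 0 0 0 0;0 0 0 0 0 0;0 0 0 0 0 0;0 0 0 0 0 0;0 0 0 0 0 0;0 0 0 0 0 0;0 0 0 0 0 0", jaw=1)

```text
t: 13.82
tool_pos: [0.3933, 0.2777, 0.0934]
tool_rot: [3.128, -0.234, 0.01]
contact_force: [1.2, 0.6, -0.9]
opening: 0.0852
```

Emit:
arm_command(rows="0 0 40 0 0 0;0 0 100 0 0 0;20 -5 120 0 0 0;60 -9 120 0 0 0;60 -9 120 0 0 0")

```text
t: 14.45
tool_pos: [0.4551, 0.2684, 0.2141]
tool_rot: [3.129, -0.237, 0.012]
contact_force: [0.3, 0.0, -0.9]
opening: 0.0853
```

```bash
python3 - <<'E'
from m import *
w=grab('wrist','w9.png');F=w['frame'];o=w['obs'];print(o['t'],o['tool_pos'],o['tool_rot'],o['opening'])
hsv=cv2.cvtColor(F,cv2.COLOR_RGB2HSV);H,S,V=[hsv[:,:,i].astype(int) for i in range(3)]
s=np.array([.486,.2648]);a=np.radians(-8.6);X=np.array([np.cos(a),np.sin(a)]);Y=np.array([-X[1],X[0]])
for n,m in (('blue',(abs(H-112)<12)&(S>120)&(V>140)),('red',((H<8)|(H>172))&(S>130)&(V>90)),('white',(S<60)&(V>190)&(np.arange(512)[None]<235))):
    M=big(m,(195,70,320,220))[0]; r=rect(w,M,.058)[0];p=np.array(r[0])/1e3-s;print(n,M.sum(),r,p@X,p@Y)
E
```

```text
14.45 [0.4551372  0.26844369 0.21412965] [ 3.12859246 -0.2366658   0.01206701] 0.08532251950066387
blue 4391 ((487.0786437988281, 254.822509765625), (61.94267272949219, 42.98875427246094), 80.97683715820312) 0.0025585033678716495 -0.009704011765161268Traceback (most recent call last):
  File "<stdin>", line 6, in <module>
  File "m.py", line 4, in big
    n,l,s,c=cv2.connectedComponentsWithStats(m); k=1+np.argmax(s[1:,4]); return (l==k), c[k], s[k]
                                                     ~~~~~~~~~^^^^^^^^^
    return _wrapfunc(a, 'argmax', axis=axis, out=out, **kwds)
    return bound(*args, **kwds)
ValueError: attempt to get argmax of an empty sequence
```

View pics/w9.png

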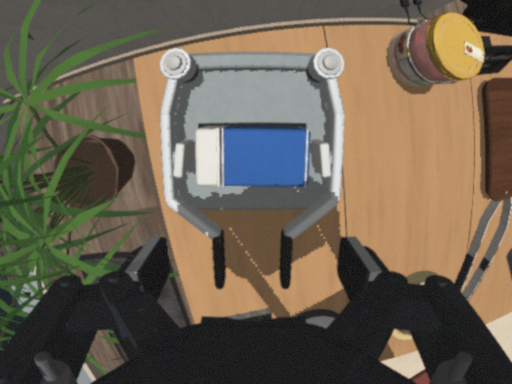

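The handles are open, no red shows, and the tin is at (487, 255) with yaw 81°. Now I'll regrasp it.

Emit:
arm_command(rows="31.5 -13.6 0 0 0 89.6;31.5 -13.6 0 0 0 89.6;31.5 -13.6 0 0 0 89.6;31.5 -13.6 0 0 0 89.6;31.5 -13.6 0 0 0 89.6;31.5 -13.6 0 0 0 89.6;31.5 -13.6 0 0 0 89.6;31.5 -13.6 0 0 0 89.6;31.5 -13.6 0 0 0 89.6;31.5 -13.6 0 0 0 89.6;31.5 -13.6 -40 0 0 89.6", jaw=0.8)

```text
t: 15.88
tool_pos: [0.487, 0.256, 0.1765]
tool_rot: [2.388, 2.038, 0.023]
contact_force: [0.7, 0.9, -1.1]
opening: 0.0685
```

Emit:
arm_command(rows="0 0 -30 0 0 0;0 0 -58 0 0 0;0 0 -66 0 0 0;0 0 -66 0 0 0")

```text
t: 16.38
tool_pos: [0.4866, 0.256, 0.1103]
tool_rot: [2.389, 2.038, 0.022]
contact_force: [0.9, 0.4, 0.7]
opening: 0.0679
```

Emit:
arm_command(rows="0 0 0 0 0 0;0 0 0 0 0 0;0 0 0 0 0 0;0 0 0 0 0 0;0 0 0 0 0 0;0 0 0 0 0 0;0 0 0 0 0 0", jaw=0, squeeze=40)

```text
t: 17.25
tool_pos: [0.4877, 0.2564, 0.1121]
tool_rot: [2.388, 2.037, 0.026]
contact_force: [-1.1, -0.2, 6.2]
opening: 0.0449
```

Emit:
arm_command(rows="0 0 50 0 0 0;0 0 100 0 0 0;-17 -384 100 0 0 7;-17 -384 100 0 0 7;-17 -384 100 0 0 7;-17 -384 100 0 0 7;-17 -384 100 0 0 7;-17 -384 100 0 0 7;-17 -384 100 0 0 7;-17 -384 100 0 0 7;-17 -384 100 0 0 7;-17 -384 100 0 0 7")

```text
t: 18.75
tool_pos: [0.4707, -0.1262, 0.2119]
tool_rot: [2.258, 2.183, 0.026]
contact_force: [-0.2, 1.1, -2.4]
opening: 0.0449
```

```bash
python3 - <<'E'
from m import *
w=grab('wrist','w10.png');F=w['frame'];o=w['obs'];print(o['t'],o['tool_pos'],o['tool_rot'],o['opening'],o['contact_force'])
a=grab('scene'); s=cv2.resize(a['frame'][130:270,130:340],(360,240));t=cv2.resize(F,(440,330))
cv2.imwrite('pics/p10.png',np.hstack([t,np.pad(s,((0,90),(0,0),(0,0)))])[:,:,::-1])
E
```

```text
18.75 [ 0.47072765 -0.12619073  0.21189565] [2.25811647 2.18259107 0.0262278 ] 0.04491232015257908 [-0.15068327  1.05524462 -2.35109438]
```

I've used all the picture views, so from here I'll go by numbers. Lowering onto the tray floor.

Emit:
arm_command(rows="0 -2 -50 0 0 0;0 -2 -85 0 0 0;0 -2 -97 0 0 0;0 -2 -101 0 0 0;0 -2 -102 0 0 0")

```text
t: 19.48
tool_pos: [0.4718, -0.1288, 0.1114]
tool_rot: [2.256, 2.181, 0.028]
contact_force: [-0.3, 0.6, -2.1]
opening: 0.0454
```

Emit:
arm_command(rows="0 0 -1 0 0 0;0 0 -2 0 0 0;0 0 -2.5 0 0 0")

```text
t: 19.85
tool_pos: [0.4721, -0.1289, 0.1094]
tool_rot: [2.256, 2.18, 0.029]
contact_force: [-0.4, 1.1, 1.6]
opening: 0.0451
```

Contact: the vertical force has changed from −2 N (carrying the tin) to +1.6 N. I'll release and rise.

Emit:
arm_command(rows="0 0 0 0 0 0;0 0 0 0 0 0;0 0 0 0 0 0;0 0 0 0 0 0;0 0 0 0 0 0", jaw=0.75)

```text
t: 20.48
tool_pos: [0.4721, -0.1289, 0.1094]
tool_rot: [2.256, 2.18, 0.028]
contact_force: [0.0, -0.5, 0.5]
opening: 0.0639
```

Emit:
arm_command(rows="0 0 20 0 0 0;0 0 60 0 0 0;0 0 110 0 0 0;0 0 150 0 0 0;0 0 150 0 0 0;0 0 150 0 0 0;0 0 150 0 0 0")

```text
t: 21.35
tool_pos: [0.4713, -0.1286, 0.2573]
tool_rot: [2.258, 2.182, 0.026]
contact_force: [0.2, 0.2, 0.5]
opening: 0.0645
```

```bash
python3 - <<'E'
from m import *
w=grab('wrist','w11.png');F=w['frame'];o=w['obs'];print(o['t'],o['tool_pos'],o['tool_rot'],o['contact_force'],o['opening'])
hsv=cv2.cvtColor(F,cv2.COLOR_RGB2HSV);H,S,V=[hsv[:,:,i].astype(int) for i in range(3)]
print('red',(((H<8)|(H>172))&(S>150)&(V>90))[60:260,150:360].sum())
for n,m in (('blue',(abs(H-112)<12)&(S>120)&(V>90)),('white',(S<60)&(V>150))):
    M,c,s=big(m,(170,60,340,270)); print(n,s,rect(w,M,.054)[0])
# tray outline: dark brown
m=(H<20)&(S>80)&(V<120); M,c,s=big(m|((abs(H-112)<12)&(S>120)),(60,0,480,250)); print('tray',s,rect(w,M,.018)[0])
s=np.array([.486,.2648])
a=grab('top'); hs=cv2.cvtColor(a['frame'],cv2.COLOR_RGB2HSV);V=hs[:,:,2].astype(int)
for r in ((140,205,166,242),(166,208,192,246)):
    M,c,q=big(V<60,r);print('handle',q,rect(a,M,.054)[0])
E
```

```text
21.35 [ 0.47129443 -0.12859529  0.25731517] [2.25829499 2.18211604 0.02648473] [0.24498634 0.1955776  0.47155835] 0.06449528825712747
red 0
blue [ 229  156   48   63 2917] ((473.3822937011719, -130.16578674316406), (61.109107971191406, 44.33110427856445), 87.90189361572266)
white [ 228  130   51   26 1214] ((475.2805480957031, -87.11356353759766), (23.32647705078125, 46.255226135253906), 87.95767974853516)
tray [  132    62   189   188 20538] ((443.28570556640625, -107.63455963134766), (208.43389892578125, 218.5257568359375), 87.6286849975586)
handle [150 216   6  20  77] ((399.0783386230469, 305.1576843261719), (9.412786483764648, 48.26128387451172), 81.10629272460938)
handle [174 219   6  20  69] ((390.24981689453125, 245.26638793945312), (8.891727447509766, 47.586143493652344), 82.55805969238281)
```

```bash
python3 -c "
from station import workorder
print(workorder.finish_job())"
```

```text
the job is handed in; nothing more can be done
None
```

I pressed the tin's lid home, laid the closed tin in the tray, and handed the job in at about 21 s. No verdict was reported.

**What I did:** I gripped the tin by its blue body and laid it on the press deck. It was square with the jaws and about 1.5 mm off centre. I then squeezed both handles to 25 mm over their outsides, against about 27 mm expected with the lid home. After they sprang open I moved the tin to the tray, released it and rose clear.

**Last checks:**
- **Lid:** no red pixels show, and the lid centre is about 43 mm from the body centre (45 mm is nominal).
- **Tin in the tray:** the body centre is at (473, −130) mm, against a tray centre of about (472, −120) mm. Its apparent width fits a tin lying flat, but I did not measure its tilt or height.
- **Handles:** they are about 60 mm apart centre to centre (about 61 mm when fully open), so I take them as open.
- **Robot:** the contact force is about 0, so the gripper touches nothing.

**What failed or was left unchecked:**
- My tray-outline mask on the last picture picked up the wooden counter and gave a wrong size. The tray centre above comes from the corners I measured earlier.
- The picture limit ran out before the tray placing, so I checked that part only by numbers.
- I did not re-measure the jam jar and price sign at the end. The planned paths and heights kept clear of both, and no unexpected contact force showed up.

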